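# Clamp the flat tin in the worktop tin holder

## Task

Lay the flat tin in the tin holder on the worktop: flat on its bed, lengthwise between the two jaws and about midway across them, and let go of it. Then squeeze the holder's trigger towards its handle again and again, never pushing on the jaw itself, until the jaw's sprung pad holds the tin firmly against the fixed jaw with the pad pressed in about half of its travel; never press the pad in all the way, which would crush the tin. Finish while still holding the trigger squeezed, so that a lid can be peeled off, and leave everything else standing where it is.

Things in the scene. Friction and masses are not known exactly. Their poses are not given: they have to be found in the camera images.
- fish_tin: flat oblong food tin, rounded corners, 63 wide (its x) x 105 long (its y) x 25 high, 0.15 kg (varies); origin at the centre of its underside, z up. Grasp it across the 63 mm from above. Its ends stop hard against the jaws at 50 from its centre.
- clamp: tin holder fixed on the worktop; grey base plate 94 (x) x 312 (y) x 6, its top is the bed; origin: centre of its underside, z up. In its frame, mm: fixed jaw at the -y end, 70 wide, 46 high, rubber face at y = -135; moving jaw comes from +y; black housing y 62..126, 44 wide, top z = 66; on it, at x = 0, fixed handle (y 70..84, 26 wide) and behind it the trigger, tops at z 135
- bed (a point): point on the bed, 6 above the underside, at y = -76.5, x = 0 in the clamp's frame: a good place for the centre of the tin's underside, 8 mm short of the fixed jaw. The jaws leave 135 to 150 mm at the start; the moving jaw slides the tin on to the fixed jaw.
- trigger: flat upright dark steel trigger bar on two guide pins behind the handle, 24 wide (x), 12 thick, top z = 135; it slides level towards the handle (-y). Its frame is the clamp's at rest: the bar is at y 104..116 in it (mm), so its rear face is at y = 116 at rest, 98 fully squeezed in the clamp's frame
- trigger_grip (a point): middle of the trigger bar at the height to squeeze (z = 112); moves with the trigger. Outer width over handle and trigger: 46 at rest, 28 fully squeezed
- squeeze_point (a point): fixed point at y = 84, x = 0, z = 112 in the clamp's frame: midway between the outer faces of handle and trigger when fully squeezed. Open fingers come down astride it, closing along the clamp's y; closing them squeezes the trigger
- trigger_slide (a joint): trigger travel towards the handle, m: 0 at rest (a spring returns it), 0.018 fully squeezed. A ratchet with 8 mm teeth drives the jaw: the first 0 to 8 mm of a stroke take up the next tooth, then the jaw goes forward mm for mm with the trigger, 16 mm in most full strokes (3 to 5 strokes in all). Let it back to 0 between strokes. Needs 4 to 6 N when free, 11 to 18 N while driving
- jaw_slide (a joint): travel of the moving jaw towards the fixed jaw, m; 0.005 to 0.020 at the start, at most 0.075. Friction (6.5 N) and the ratchet keep it where it is; it cannot be drawn back.
- jaw: aluminium block of the moving jaw, 60 (x) x 14 (y) x 36; origin is that of the clamp shifted by the jaw travel (block at y 40 to 54 from it).
- pad_spring (a joint): how far the sprung pad is pressed into the moving jaw, m: 0 free, 0.009 fully in. Spring 2 N at 0, growing 0.4 N per mm, so the free tin slides before the pad gives.
- pad: sprung rubber-faced plate in front of the moving jaw, 56 (x) x 8 (y) x 28, on two pins with springs; its face is at y = 20 in the frame of this body, which at jaw travel 0 and pad 0 is the clamp's frame.
- pad_face (a point): centre of the pad's rubber face, z = 22 above the worktop
- coaster_1: bystander (round cork coaster under the espresso cup, 94 across), to be left alone; origin at its underside
- espresso_cup_1: bystander (white espresso cup, 50 high), to be left alone; origin at its underside
- teaspoon_1: bystander (teaspoon, 139 long), to be left alone; origin at its underside
- peeler: bystander (peeler, 164 long), to be left alone; origin at its underside
- spice_1: bystander (spice jar, 46 across, 106 high), to be left alone; origin at its underside
- salt_shaker: bystander (salt shaker, 44 across, 90 high), to be left alone; origin at its underside
- pepper_mill: bystander (wooden pepper mill, 58 across, 150 high), to be left alone; origin at its underside
- vanilla_drops: bystander (small dropper bottle, 33 across, 102 high), to be left alone; origin at its underside

How it is judged (in metres and radians):
On the way, in this order (a step that is already met when the one before it is completed fails the run):
1. the tin lies flat on the bed between the jaws, lengthwise, let go (x of fish_tin in the frame of clamp between -0.02 and 0.02 m and z of fish_tin in the frame of clamp below 0.01 m and angle between fish_tin's own z axis and vertical below 0.08 rad and angle between the y axis of fish_tin and the y axis of clamp, either way round below 0.17 rad and contact force between the fingers and fish_tin below 0.1 N and contact force between clamp and fish_tin above 0.3 N), for 0.2 s.
2. the pumped pad presses the tin against the fixed jaw (x of fish_tin in the frame of clamp between -0.02 and 0.02 m and z of fish_tin in the frame of clamp below 0.01 m and angle between fish_tin's own z axis and vertical below 0.08 rad and angle between the y axis of fish_tin and the y axis of clamp, either way round below 0.17 rad and value of joint pad_spring above 0.002 m and contact force between pad and fish_tin above 2 N), for 0.1 s.
At the end, for the whole second after the job is handed in: Tin flat on the bed (within 0.08 rad), lengthwise within 0.17 rad, within 20 mm of the middle across, against the fixed jaw, at rest, untouched by the fingers; the pad presses on it (over 2 N), pressed in 2 to 7 mm of its 9; the fingers press the trigger with over 2 N and hold it over 1 mm in (all of step 2 and value of joint pad_spring below 0.007 m and y of fish_tin in the frame of clamp below -0.08 m and contact force between the fingers and trigger above 2 N and value of joint trigger_slide above 0.001 m and contact force between the fingers and fish_tin below 0.1 N and linear speed of fish_tin below 0.02 m/s); the arm keeps its last pose, push and grip.
It fails at once if the pad is pressed in all the way (over 8.3 mm), the tin is crushed (value of joint pad_spring above 0.0083 m).
It fails at once if the jaw is pushed with the fingers instead of the trigger (contact force between the fingers and jaw above 8 N or contact force between the fingers and pad above 8 N).
It fails at once if a loose bystander is moved more than 30 mm (distance of any of teaspoon_1, peeler, spice_1, salt_shaker from where it was at the start of the episode above 0.03 m).
It also fails if it takes over 64 s, if anything falls off the work surface, if the arm or the gripper's body presses on something with over 40 N, if the wrist force passes 120 N, or if a joint passes its speed limit or range.

## Robot

A 6-joint arm with a two-finger parallel gripper is mounted at the origin on a cart in front of the work surface, level with it; the furniture and walls round the work are solid. World frame = base frame: x ahead of the robot, y to its left, z up, the work surface at z = 0. Lengths are in m, angles in degrees, forces in N, time in s.
With the tool pointing down it reaches from about 0.35 to 0.875 m from the base axis. Payload 4.2 kg.
Tool frame: the origin (TCP) lies midway between the tips of the shut fingers; the grasp point (between the pads) lies 19 mm behind it (r.pinch_z is the distance from the TCP to the grasp point, in m); z points along the fingers, y is the line along which they close (so a half turn about z gives the same grasp; the last joint's range is limited). The gripper opens to 87 mm and grips with 3 to 60 N. Pads are 19 mm wide; open, the fingers measure 117 mm over their backs; the gripper's body (75 mm by 190 mm) begins 51 mm behind the grasp point.
Start: joints at [79.733, 22.042, 0.453, 0, -68.411, -14.817], TCP at [0.265, 0.566, 0.223] pointing down, gripper open.
Joint ranges: [-179.83, 179.83], [-69.29, 118.12], [-61.27, 80.66], [-181.25, 117.63], [-171.15, -9.14], [-177.46, 177.46]. Speed limits (degrees/s): [159.86, 159.86, 180, 180, 180, 180].

## Interface

Orientations are given as a 3x3 rotation matrix whose columns are the frame's x, y, z axes.
In Python, from station import r, imaging, models gives the robot as it stands. The module is installed in compiled form; this text tells all that it offers.
- The arm moves only by the tool apply_moves, never from a script. Its argument "moves" is a list of rows, each a list of 2 entries, a list of its own where there are three numbers: the shift along the tool's x, y, z in m, then the turn about the tool's z in degrees. A call has 1 to 5 rows; each row shifts and turns the commanded pose from where the row before left it, along the tool's axes as they then stand; what a row does not reach is not made up. A row lasts 1/12 s, in which the tool goes at most 41.7 mm and 7.16 degrees, less where a joint would pass 70% of its speed; a pose out of reach is approached as far as the arm can. A call is refused whole if a number of a shift passes 0.0417 or a number of a turn 7.16, either way. A call with a gripper value outside its range is refused whole. "hand" is the finger opening in m, from 0 to 0.087, set as the call begins (left out, the last holds). The fingers move at their own pace and stop on an object; the grip force is fixed at half the most. Time passes only in rows, so rows that do not move let the fingers close. It gives the time, the measured TCP pose, the force, the opening and the grip force at its end, in the units of the state.
- r.sense(): the state, without advancing time (a new reading comes with each control period).
- imaging.capture(name): name is "scene" or "top" or "wrist"; returns a dict with "frame" (384x512x3 uint8, blue, green, red), "intrinsics" (3x3 intrinsics, pixels), "eye" and "orientation" of the camera in the world. Camera axes: x right, y down, z forward; pixel columns grow to the right and rows downward; lengths in m; the calibration is good to about 2 mm. The wrist camera is an equidistant fisheye: a pixel r from the principal point sees the ray r / f radians off the axis. A picture is of the moment at which its call begins. There is no depth.
- r.finish_job(): hands the job in; it is judged then, once.
Trained networks look in a picture, given as the dict that the camera call returned (one of the last four; its "shot" number tells which), for a name from the list of things; names that differ only in an ending like _2 or _b are one class to them, and where a whole thing is asked for, a point or a joint stands for the part that bears it (a point fixed in the world has none). Each returns a list of dicts, best first, with "confidence" (0 to 1); they miss things now and then, are a little off and sometimes report something else, mostly with a low value. They report only what shows in the picture. A call takes as long as a camera call.
- models.cut_out(picture, target): "region" (384x512 bool, what is visible of it) and "extent" ([left, top, width, height] as shares, 0 to 1, of the picture: columns of its width, rows of its height, round what is visible of it).
- models.place_of(picture, target): "at" ([column, row] as shares, 0 to 1, of the picture: columns of its width, rows of its height: a listed point, or the origin of a listed thing).
The state is a dict: "time_s": time; "joints": joint angles; "joint_velocities": joint speeds; "effort": joint torques, N m; "tcp_pos": TCP position; "ee_rot": TCP orientation; "wrist_force": force on the tool from outside, world axes, zero at the start; "moment": the same for the moment, N m; "gripper_width": opening from 0.0 (shut) to 1.0 (fully open); "gripper_force": force on a finger pad.
Only numpy, scipy, OpenCV 4.12 (cv2) and the standard library are available. Lean on these libraries where they do the work, as an engineer would, in place of code of your own. Each camera call takes 0.05 s, during which the arm holds its last target. There are 200 camera calls.

## Working session

There is one attempt and no reset: what is moved stays moved. The work goes in short steps, Python scripts to look and compute and a tool call to move; the robot and the scene stay as the last step left them, time stands still between calls to the robot, and variables do not carry over. Pictures are saved under pics/ and viewed, at most 11 in all, crops included, and the job is handed in when it is done.

Besides the shell and the picture viewer there is one more tool, called after "Call:" in YAML: its name, and indented under it one key for each argument. apply_moves: Moves the arm, as the interface text tells. Its arguments: {"type":"object","properties":{"moves":{"type":"array"},"hand":{"type":"number"}},"required":["moves"]}

```bash
mkdir -p pics; cat > h.py <<'E'
import numpy as np, cv2
from station import r, imaging, models
def ray(p,uv):
    K=np.array(p["intrinsics"]);R=np.array(p["orientation"])
    d=np.array([(uv[0]-K[0,2])/K[0,0],(uv[1]-K[1,2])/K[1,1],1.]);return R@d
def onz(p,uv,z):
    d=ray(p,uv);e=np.array(p["eye"]);return e+d*(z-e[2])/d[2]
def proj(p,X):
    K=np.array(p["intrinsics"]);R=np.array(p["orientation"]);c=R.T@(np.array(X)-np.array(p["eye"]))
    return K[:2,:2]@(c[:2]/c[2])+K[:2,2]
E
python3 - <<'E'
from h import *
s=r.sense();print(s["tcp_pos"],np.round(s["ee_rot"],3).tolist(),s["gripper_width"])
ims=[]
for n in("top","scene"):
    p=imaging.capture(n);ims.append(p["frame"]);print(n,np.round(p["eye"],3),np.round(p["orientation"],3).tolist(),np.round(p["intrinsics"],1).tolist())
    for t in("fish_tin","clamp","bed","trigger_grip","squeeze_point","pad_face","trigger","jaw"):
        q=models.place_of(p,t)
        if q:
            uv=np.array(q[0]["at"])*[512,384];z=dict(bed=.006,trigger_grip=.112,squeeze_point=.112,pad_face=.022).get(t,0)
            print(t,round(q[0]["confidence"],2),uv.round(1),onz(p,uv,z).round(4))
    cv2.imwrite(f"pics/{n}.png",p["frame"])
    c=models.cut_out(p,"fish_tin")
    if c:
        m=c[0]["region"].astype(np.uint8);k=max(cv2.findContours(m,0,2)[0],key=cv2.contourArea)[:,0]
        w=np.array([onz(p,u,.025)[:2] for u in k],np.float32);print("tin",c[0]["confidence"],cv2.minAreaRect(w))
print(s["time_s"])
E
```

```text
[0.26468421 0.56551918 0.22145542] [[0.906, -0.424, -0.001], [-0.424, -0.906, -0.002], [0.0, 0.002, -1.0]] 1.0016180572350215
top [ 0.394 -0.043  1.156] [[0.014, -0.988, 0.157], [-1.0, -0.012, 0.014], [-0.012, -0.157, -0.988]] [[360.8, 0.0, 251.5], [0.0, 360.8, 188.0], [0.0, 0.0, 1.0]]
fish_tin 0.64 [151.  234.3] [0.4239 0.2917 0.    ]
clamp 0.7 [262.6 191.2] [ 0.5672 -0.063   0.    ]
bed 0.85 [284.6 192.4] [ 0.5633 -0.1337  0.006 ]
trigger_grip 0.42 [226.2 175.3] [0.5965 0.0467 0.112 ]
squeeze_point 0.87 [238.7 179.5] [0.5844 0.0096 0.112 ]
pad_face 0.65 [261.5 185.8] [ 0.5812 -0.0589  0.022 ]
trigger 0.54 [307.8 247.5] [ 0.3893 -0.2072  0.    ]
scene [0.089 0.663 0.946] [[-0.845, -0.369, 0.387], [-0.535, 0.608, -0.587], [-0.019, -0.703, -0.711]] [[457.2, 0.0, 255.6], [0.0, 457.2, 186.1], [0.0, 0.0, 1.0]]
fish_tin 0.59 [227.8 325.4] [0.4223 0.2854 0.    ]
clamp 0.78 [256.4 201.1] [ 0.5697 -0.0684  0.    ]
bed 0.76 [273.8 184.3] [ 0.559  -0.1462  0.006 ]
trigger_grip 0.69 [223.5 195. ] [0.5948 0.0437 0.112 ]
squeeze_point 0.57 [297.2 134.3] [ 0.5522 -0.2645  0.112 ]
pad_face 0.54 [255.7 196.5] [ 0.5695 -0.0651  0.022 ]
jaw 0.71 [259.2 199.4] [ 0.5665 -0.078   0.    ]
tin 0.67 ((0.38620516657829285, -0.22936385869979858), (0.06429974734783173, 0.10292452573776245), 20.864858627319336)
0.0
```

View pics/top.png

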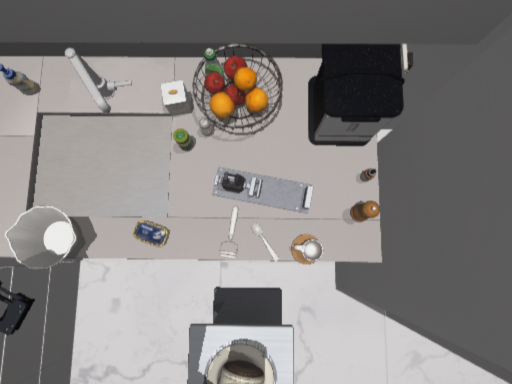

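View pics/scene.png

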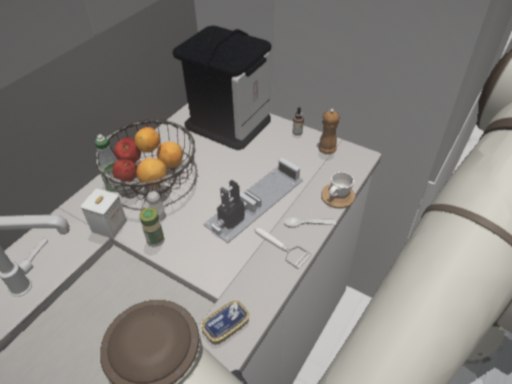

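The top view shows the tin at (151,233) and the clamp from (217,183) at the trigger end to (310,197) at the fixed jaw. The scene view confirms this, with the tin at (226,320) and the peeler and spoon in front of the clamp. Next I'll fit both poses.

```bash
python3 - <<'E'
from h import *
from scipy.optimize import least_squares
ps={n:imaging.capture(n) for n in("top","scene")}
obs=[]
def C(X,a):
    c,s=np.cos(a[2]),np.sin(a[2]);return np.array([a[0]+c*X[0]-s*X[1],a[1]+s*X[0]+c*X[1],X[2]])
for n,p in ps.items():
    for c in models.cut_out(p,"fish_tin")[:2]:
        m=c["region"].astype(np.uint8);k=max(cv2.findContours(m,0,1)[0],key=cv2.contourArea)[:,0]
        w=np.array([onz(p,u,.015)[:2] for u in k],np.float32);print(n,"tin",c["confidence"],cv2.minAreaRect(w))
    for c in models.cut_out(p,"clamp")[:1]:
        m=c["region"].astype(np.uint8);k=max(cv2.findContours(m,0,1)[0],key=cv2.contourArea)[:,0]
        w=np.array([onz(p,u,.006)[:2] for u in k],np.float32);print(n,"clamp",c["confidence"],cv2.minAreaRect(w))
    for t,X in dict(clamp=(0,0,0),bed=(0,-.0765,.006),trigger_grip=(0,.110,.112),squeeze_point=(0,.084,.112)).items():
        q=models.place_of(p,t)
        if q: obs.append((p,t,X,np.array(q[0]["at"])*[512,384],q[0]["confidence"]))
f=lambda a:np.concatenate([(proj(p,C(X,a))-u)*w for p,t,X,u,w in obs])
s=least_squares(f,[.57,-.06,0.15],loss="soft_l1");print(s.x,np.degrees(s.x[2]));print(f(s.x).round(1).reshape(-1,2).tolist())
cr=lambda p,b:cv2.resize(p["frame"][b[1]:b[1]+75,b[0]:b[0]+110],(770,525),interpolation=2)
im=cr(ps["top"],(208,155))
for X in [(x,y,.006) for x in(-.047,.047) for y in(-.156,.156)]+[(x,y,.135) for x in(-.012,.012) for y in(.07,.104)]+[(x,-.135,.046) for x in(-.035,.035)]:
    u=(proj(ps["top"],C(X,s.x))-[208,155]+.5)*7;cv2.circle(im,tuple(int(v) for v in u),4,(0,0,255),-1)
cv2.imwrite("pics/c.png",im)
E
```

```text
top tin 0.57 ((0.42846354842185974, 0.289969801902771), (0.10605816543102264, 0.06259385496377945), 72.65926361083984)
top tin 0.2 ((0.5719606280326843, -0.06034247577190399), (0.31694307923316956, 0.09485352039337158), 79.44168090820312)
top clamp 0.57 ((0.573501467704773, -0.06241080164909363), (0.3181595206260681, 0.09610191732645035), 79.09182739257812)
scene tin 0.78 ((0.426972359418869, 0.28593701124191284), (0.10724125802516937, 0.07072208821773529), 69.61505889892578)
scene clamp 0.56 ((0.596660852432251, -0.08350761234760284), (0.3483898341655731, 0.15794488787651062), 79.88548278808594)
[ 0.57230826 -0.06712807 -0.08810612] -5.04810899141032
[[0.6, 0.1], [2.1, -1.6], [-23.5, -5.6], [-1.0, 2.5], [0.4, 0.4], [0.2, -0.3], [-5.4, -1.0], [0.1, -0.1]]
```

View pics/c.png

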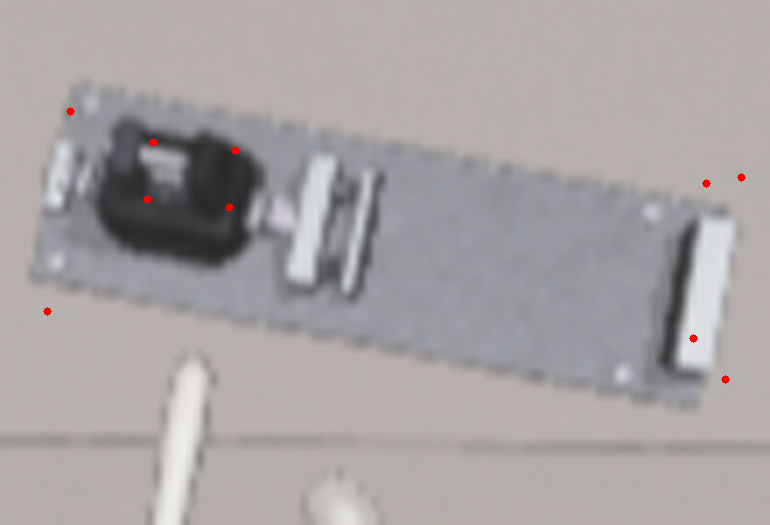

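The refit dots miss the plate corners: the outlier trigger_grip point biased the fit. The cut-out rectangle matches the picture instead, giving a clamp centre near (0.573,-0.062) and yaw near -11°. I'll write a move planner and go above the tin.

```bash
cat >> h.py <<'E'
def plan(pos,ydir,n):
    "rows to world pos with tool y at world angle ydir (deg)"
    s=r.sense();R=np.array(s["ee_rot"]);p=np.array(s["tcp_pos"])
    a0=np.degrees(np.arctan2(R[1,1],R[0,1]));t=-((ydir-a0+180)%360-180)
    d=(np.array(pos)-p)/n;print("total",(n*d).round(4),"turn",round(t,2))
    for i in range(n):
        a=np.radians(a0-t*i/n);y=np.array([np.cos(a),np.sin(a)]);x=np.array([-y[1],y[0]])*-1
        x=-np.array([-y[1],y[0]]) if 0 else x
        # tool z down: x = y cross z
        x=np.array([-y[1],y[0]]);x=np.cross([y[0],y[1],0],[0,0,-1])[:2]
        print([[round(float(d[:2]@x),4),round(float(d[:2]@y),4),round(float(-d[2]),4)],round(t/n,2)])
E
python3 - <<'E'
import re
s=open("h.py").read();s=re.sub(r";x=np.array\(\[-y\[1\],y\[0\]\]\)\*-1\n.*\n.*\n.*;x=np.cross",";x=np.cross",s);open("h.py","w").write(s)
E
tail -9 h.py; python3 -c "
from h import *
plan([.4285,.290,.17],162.7,15)"
```

```text
return K[:2,:2]@(c[:2]/c[2])+K[:2,2]
def plan(pos,ydir,n):
    "rows to world pos with tool y at world angle ydir (deg)"
    s=r.sense();R=np.array(s["ee_rot"]);p=np.array(s["tcp_pos"])
    a0=np.degrees(np.arctan2(R[1,1],R[0,1]));t=-((ydir-a0+180)%360-180)
    d=(np.array(pos)-p)/n;print("total",(n*d).round(4),"turn",round(t,2))
    for i in range(n):
        a=np.radians(a0-t*i/n);y=np.array([np.cos(a),np.sin(a)]);x=np.cross([y[0],y[1],0],[0,0,-1])[:2]
        print([[round(float(d[:2]@x),4),round(float(d[:2]@y),4),round(float(-d[2]),4)],round(t/n,2)])
total [ 0.1635 -0.276  -0.0526] turn 82.21
[[0.0177, 0.012, 0.0035], np.float64(5.48)]
[[0.0187, 0.0103, 0.0035], np.float64(5.48)]
[[0.0196, 0.0085, 0.0035], np.float64(5.48)]
[[0.0204, 0.0065, 0.0035], np.float64(5.48)]
[[0.0209, 0.0046, 0.0035], np.float64(5.48)]
[[0.0212, 0.0026, 0.0035], np.float64(5.48)]
[[0.0214, 0.0005, 0.0035], np.float64(5.48)]
[[0.0213, -0.0015, 0.0035], np.float64(5.48)]
[[0.0211, -0.0036, 0.0035], np.float64(5.48)]
[[0.0207, -0.0056, 0.0035], np.float64(5.48)]
[[0.02, -0.0075, 0.0035], np.float64(5.48)]
[[0.0192, -0.0094, 0.0035], np.float64(5.48)]
[[0.0182, -0.0112, 0.0035], np.float64(5.48)]
[[0.0171, -0.0129, 0.0035], np.float64(5.48)]
[[0.0158, -0.0144, 0.0035], np.float64(5.48)]
```

Call:
apply_moves:
  moves:
    - [[0.0177,0.012,0.0035],5.5]
    - [[0.0187,0.0103,0.0035],5.5]
    - [[0.0196,0.0085,0.0035],5.5]
    - [[0.0204,0.0065,0.0035],5.5]
    - [[0.0209,0.0046,0.0035],5.5]
  hand: 0.087

```text
time_s: 2.12
tcp_pos: [0.3197, 0.4732, 0.205]
ee_rot: [[0.604, -0.797, 0.0], [-0.797, -0.604, 0.0], [-0.0, -0.0, -1.0]]
wrist_force: [0.7, 0.9, -0.7]
gripper_width: 0.998
gripper_force: 0.0
```

Call:
apply_moves:
  moves:
    - [[0.0212,0.0026,0.0035],5.5]
    - [[0.0214,0.0005,0.0035],5.5]
    - [[0.0213,-0.0015,0.0035],5.5]
    - [[0.0211,-0.0036,0.0035],5.5]
    - [[0.0207,-0.0056,0.0035],5.5]

```text
time_s: 2.53
tcp_pos: [0.3742, 0.381, 0.1876]
ee_rot: [[0.168, -0.986, 0.0], [-0.986, -0.168, 0.0], [-0.0, -0.0, -1.0]]
wrist_force: [0.4, 0.2, -0.4]
gripper_width: 1.001
gripper_force: 0.0
```

Call:
apply_moves:
  moves:
    - [[0.02,-0.0075,0.0035],5.5]
    - [[0.0192,-0.0094,0.0035],5.5]
    - [[0.0182,-0.0112,0.0035],5.5]
    - [[0.0171,-0.0129,0.0035],5.5]
    - [[0.0158,-0.0144,0.0035],5.5]

```text
time_s: 2.95
tcp_pos: [0.4284, 0.2888, 0.1701]
ee_rot: [[-0.306, -0.952, 0.0], [-0.952, 0.306, 0.0], [-0.0, -0.0, -1.0]]
wrist_force: [0.7, 0.8, 0.9]
gripper_width: 1.001
gripper_force: 0.0
```

Call:
apply_moves:
  moves:
    - [[0,0,0],0]
    - [[0,0,0],0]

```text
time_s: 3.12
tcp_pos: [0.4282, 0.289, 0.1701]
ee_rot: [[-0.303, -0.953, 0.0], [-0.953, 0.303, -0.0], [0.0, -0.0, -1.0]]
wrist_force: [0.1, 0.3, 0.1]
gripper_width: 0.997
gripper_force: 0.0
```

```bash
cat >> h.py <<'E'
def wz(p,uv,z):
    K=np.array(p["intrinsics"]);v=(np.asarray(uv,float)-K[:2,2])/[K[0,0],K[1,1]];t=np.hypot(*v)
    d=np.array([*(v/max(t,1e-9)*np.sin(t)),np.cos(t)]);d=np.array(p["orientation"])@d;e=np.array(p["eye"])
    return e+d*(z-e[2])/d[2]
def wproj(p,X):
    K=np.array(p["intrinsics"]);c=np.array(p["orientation"]).T@(np.array(X)-np.array(p["eye"]))
    t=np.arctan2(np.hypot(c[0],c[1]),c[2]);n=c[:2]/max(np.hypot(c[0],c[1]),1e-9);return n*t*[K[0,0],K[1,1]]+K[:2,2]
E
python3 - <<'E'
from h import *
p=imaging.capture("wrist");print(p["eye"],np.round(p["orientation"],3).tolist(),p["intrinsics"])
for c in models.cut_out(p,"fish_tin")[:1]:
    m=c["region"].astype(np.uint8);k=max(cv2.findContours(m,0,1)[0],key=cv2.contourArea)[:,0]
    for z in(.025,.012,0): print(c["confidence"],z,cv2.minAreaRect(np.array([wz(p,u,z)[:2] for u in k],np.float32)))
q=models.place_of(p,"fish_tin");print([(a["confidence"],wz(p,np.array(a["at"])*[512,384],0)) for a in q[:1]])
im=p["frame"].copy()
cv2.drawContours(im,[k],-1,(0,0,255),1);cv2.imwrite("pics/w.png",im)
E
```

```text
[0.40657667 0.22480901 0.33191166] [[-0.953, 0.293, 0.075], [0.303, 0.923, 0.237], [0.001, 0.249, -0.969]] [[297.31863964   0.         254.20570005]
 [  0.         297.31863964 187.46047479]
 [  0.           0.           1.        ]]
0.59 0.025 ((0.424690306186676, 0.2898908257484436), (0.10554555803537369, 0.06238477677106857), 71.20374298095703)
0.59 0.012 ((0.42545759677886963, 0.29264751076698303), (0.11001616716384888, 0.06502721458673477), 71.2037124633789)
0.59 0 ((0.4261658489704132, 0.2951921820640564), (0.11414294689893723, 0.06746640801429749), 71.20372772216797)
[(0.94, array([0.42619148, 0.29427715, 0.        ]))]
```

View pics/w.png

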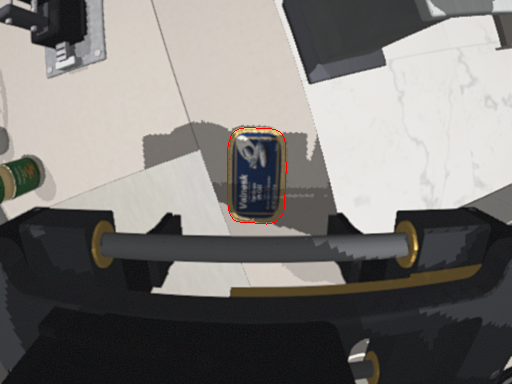

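The tin is under the gripper at about (256,175), with its contour fitted well: centre (0.425,0.291), long axis 71.4°. Now I'll descend.

```bash
python3 -c "
from h import *
plan([.4253,.2908,.005],161.6,5)"
```

```text
total [-0.0025  0.0003 -0.1654] turn 0.91
[[0.0001, 0.0005, 0.0331], np.float64(0.18)]
[[0.0001, 0.0005, 0.0331], np.float64(0.18)]
[[0.0001, 0.0005, 0.0331], np.float64(0.18)]
[[0.0001, 0.0005, 0.0331], np.float64(0.18)]
[[0.0001, 0.0005, 0.0331], np.float64(0.18)]
```

Call:
apply_moves:
  moves:
    - [[0.0001,0.0005,0.038],0.2]
    - [[0.0001,0.0005,0.038],0.2]
    - [[0.0001,0.0005,0.035],0.2]
    - [[0.0001,0.0005,0.025],0.2]
    - [[0.0001,0.0005,0.015],0.1]

```text
time_s: 3.68
tcp_pos: [0.4237, 0.2896, 0.0162]
ee_rot: [[-0.316, -0.949, -0.003], [-0.949, 0.316, -0.003], [0.004, 0.002, -1.0]]
wrist_force: [0.6, -0.3, 0.7]
gripper_width: 0.998
gripper_force: 0.0
```

Call:
apply_moves:
  moves:
    - [[0,0,0.0075],0]
    - [[0,0,0.0065],0]
    - [[0,0,0],0]
    - [[0,0,0],0]

```text
time_s: 4.02
tcp_pos: [0.4257, 0.2909, 0.0058]
ee_rot: [[-0.316, -0.949, 0.001], [-0.949, 0.316, 0.001], [-0.001, -0.001, -1.0]]
wrist_force: [-0.4, -0.5, -0.1]
gripper_width: 0.999
gripper_force: 0.0
```

Call:
apply_moves:
  moves:
    - [[0,0,0],0]
    - [[0,0,0],0]
    - [[0,0,0],0]
    - [[0,0,0],0]
    - [[0,0,0],0]
  hand: 0.0

```text
time_s: 4.43
tcp_pos: [0.4256, 0.2902, 0.0055]
ee_rot: [[-0.317, -0.948, 0.001], [-0.948, 0.317, 0.001], [-0.001, -0.0, -1.0]]
wrist_force: [1.2, -0.7, 1.0]
gripper_width: 0.707
gripper_force: 0.6
```

Call:
apply_moves:
  moves:
    - [[0,0,0],0]
    - [[0,0,0],0]
    - [[0,0,0],0]
    - [[0,0,-0.015],0]
    - [[0,0,-0.03],0]

```text
time_s: 4.85
tcp_pos: [0.4228, 0.2873, 0.0468]
ee_rot: [[-0.318, -0.948, -0.007], [-0.948, 0.319, -0.007], [0.009, 0.005, -1.0]]
wrist_force: [0.0, 0.8, -2.4]
gripper_width: 0.675
gripper_force: 30.0
```

Call:
apply_moves:
  moves:
    - [[0,0,-0.035],0]
    - [[0,0,-0.035],0]
    - [[0,0,-0.02],0]
    - [[0,0,-0.01],0]
    - [[0,0,0],0]

```text
time_s: 5.27
tcp_pos: [0.4258, 0.2907, 0.1517]
ee_rot: [[-0.317, -0.948, 0.002], [-0.948, 0.317, 0.003], [-0.004, -0.001, -1.0]]
wrist_force: [0.3, 0.6, -2.2]
gripper_width: 0.683
gripper_force: 30.0
```

```bash
python3 - <<'E'
from h import *
a=np.radians(-10.8);c=np.array([.5728,-.0614])
b=c+[-np.sin(a)*-.0765,np.cos(a)*-.0765];print(b)
plan([*b,.150],169.2,18)
p=imaging.capture("wrist")
c=models.cut_out(p,"fish_tin")[0]
m=c["region"].astype(np.uint8);k=max(cv2.findContours(m,0,1)[0],key=cv2.contourArea)[:,0]
s=r.sense();z=s["tcp_pos"][2]+.02
print(c["confidence"],s["tcp_pos"],cv2.minAreaRect(np.array([wz(p,u,z)[:2] for u in k],np.float32)))
E
```

```text
[ 0.55846533 -0.13654497]
total [ 0.1327 -0.4273 -0.0017] turn -7.69
[[0.0202, -0.0145, 0.0001], np.float64(-0.43)]
[[0.0203, -0.0144, 0.0001], np.float64(-0.43)]
[[0.0204, -0.0142, 0.0001], np.float64(-0.43)]
[[0.0205, -0.0141, 0.0001], np.float64(-0.43)]
[[0.0206, -0.0139, 0.0001], np.float64(-0.43)]
[[0.0207, -0.0138, 0.0001], np.float64(-0.43)]
[[0.0208, -0.0136, 0.0001], np.float64(-0.43)]
[[0.0209, -0.0134, 0.0001], np.float64(-0.43)]
[[0.021, -0.0133, 0.0001], np.float64(-0.43)]
[[0.0211, -0.0131, 0.0001], np.float64(-0.43)]
[[0.0212, -0.013, 0.0001], np.float64(-0.43)]
[[0.0213, -0.0128, 0.0001], np.float64(-0.43)]
[[0.0214, -0.0127, 0.0001], np.float64(-0.43)]
[[0.0215, -0.0125, 0.0001], np.float64(-0.43)]
[[0.0216, -0.0123, 0.0001], np.float64(-0.43)]
[[0.0217, -0.0122, 0.0001], np.float64(-0.43)]
[[0.0218, -0.012, 0.0001], np.float64(-0.43)]
[[0.0218, -0.0119, 0.0001], np.float64(-0.43)]
0.58 [0.42430007 0.28922424 0.14841578] ((0.4148530066013336, 0.263700008392334), (0.04900775104761124, 0.06308019161224365), 71.51892852783203)
```

Call:
apply_moves:
  moves:
    - [[0.0202,-0.0145,0],-0.43]
    - [[0.0203,-0.0144,0],-0.43]
    - [[0.0204,-0.0142,0],-0.43]
    - [[0.0205,-0.0141,0],-0.43]
    - [[0.0206,-0.0139,0],-0.43]

```text
time_s: 5.78
tcp_pos: [0.4609, 0.1693, 0.1473]
ee_rot: [[-0.281, -0.96, -0.005], [-0.96, 0.281, -0.003], [0.004, 0.004, -1.0]]
wrist_force: [0.6, -0.4, -1.6]
gripper_width: 0.675
gripper_force: 30.0
```

Call:
apply_moves:
  moves:
    - [[0.0207,-0.0138,0],-0.43]
    - [[0.0208,-0.0136,0],-0.43]
    - [[0.0209,-0.0134,0],-0.43]
    - [[0.021,-0.0133,0],-0.43]
    - [[0.0211,-0.0131,0],-0.43]

```text
time_s: 6.2
tcp_pos: [0.4977, 0.0509, 0.1472]
ee_rot: [[-0.245, -0.969, -0.006], [-0.97, 0.245, -0.002], [0.003, 0.005, -1.0]]
wrist_force: [0.2, -0.3, -2.0]
gripper_width: 0.68
gripper_force: 30.0
```

Call:
apply_moves:
  moves:
    - [[0.0212,-0.013,0],-0.43]
    - [[0.0213,-0.0128,0],-0.43]
    - [[0.0214,-0.0127,0],-0.43]
    - [[0.0215,-0.0125,0],-0.43]
    - [[0.0216,-0.0123,0],-0.43]

```text
time_s: 6.62
tcp_pos: [0.5346, -0.0674, 0.147]
ee_rot: [[-0.209, -0.978, -0.006], [-0.978, 0.209, -0.0], [0.001, 0.006, -1.0]]
wrist_force: [0.6, -0.0, -2.1]
gripper_width: 0.681
gripper_force: 30.0
```

Call:
apply_moves:
  moves:
    - [[0.0217,-0.0122,0],-0.43]
    - [[0.0218,-0.012,0],-0.43]
    - [[0.0218,-0.0119,0],-0.43]
    - [[0,0,0],0]
    - [[0,0,0],0]

```text
time_s: 7.03
tcp_pos: [0.5568, -0.1382, 0.1468]
ee_rot: [[-0.189, -0.982, -0.006], [-0.982, 0.189, 0.001], [0.001, 0.006, -1.0]]
wrist_force: [-0.8, 0.7, -1.7]
gripper_width: 0.683
gripper_force: 30.0
```

```bash
python3 - <<'E'
from h import *
from scipy.optimize import least_squares
s=r.sense();print(s["tcp_pos"],np.round(s["ee_rot"],3).tolist())
t=imaging.capture("top")
c=models.cut_out(t,"clamp")
for q in c[:1]:
    m=q["region"].astype(np.uint8);k=max(cv2.findContours(m,0,1)[0],key=cv2.contourArea)[:,0];print(q["confidence"],cv2.minAreaRect(np.array([onz(t,u,.006)[:2] for u in k],np.float32)))
p=imaging.capture("wrist")
for n,z in dict(clamp=0,bed=.006,trigger_grip=.112,squeeze_point=.112,pad_face=.022).items():
    q=models.place_of(p,n)
    if q:print(n,round(q[0]["confidence"],2),wz(p,np.array(q[0]["at"])*[512,384],z).round(4))
im=p["frame"].copy();a=np.radians(-10.8)
def C(X):return np.array([.5728+np.cos(a)*X[0]-np.sin(a)*X[1],-.0614+np.sin(a)*X[0]+np.cos(a)*X[1],X[2]])
for X in [(x,y,.006) for x in(-.047,.047) for y in(-.156,.156)]+[(x,y,.135) for x in(-.013,.013) for y in(.07,.084)]+[(x,-.135,.046) for x in(-.035,.035)]:
    u=wproj(p,C(X))
    if abs(u).max()<2000: cv2.circle(im,tuple(int(v) for v in u),2,(0,0,255),-1)
cv2.imwrite("pics/w2.png",cv2.resize(im,(768,576)))
E
```

```text
[ 0.55678482 -0.1382116   0.14678729] [[-0.189, -0.982, -0.006], [-0.982, 0.189, 0.001], [0.001, 0.006, -1.0]]
0.83 ((0.5588576197624207, -0.05293743312358856), (0.0682680681347847, 0.09974689036607742), 0.6707704663276672)
```

View pics/w2.png

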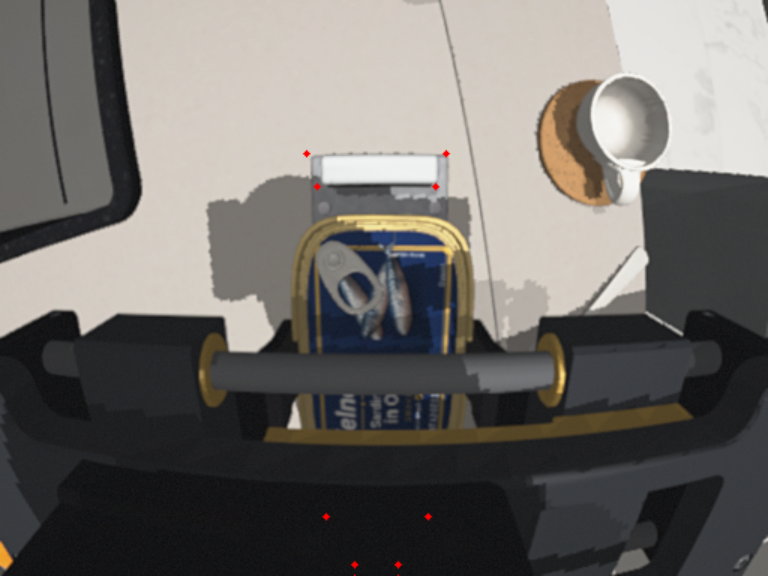

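The projected clamp dots match the fixed jaw and plate corners: plate corners are at about (311,157)/(448,155), and the dots are within about 2 mm. The tin is held straight, so I'll lower it.

Call:
apply_moves:
  moves:
    - [[-0.001,0,0.02],0]
    - [[-0.001,0,0.03],0]
    - [[0,0,0.03],0]
    - [[0,0,0.025],0]
    - [[0,0,0.015],0]

```text
time_s: 7.85
tcp_pos: [0.5569, -0.1348, 0.0274]
ee_rot: [[-0.186, -0.982, -0.004], [-0.982, 0.186, 0.0], [0.0, 0.004, -1.0]]
wrist_force: [0.6, -0.6, -2.0]
gripper_width: 0.683
gripper_force: 30.0
```

Call:
apply_moves:
  moves:
    - [[0,0,0.005],0]
    - [[0,0,0],0]
    - [[0,0,0],0]

```text
time_s: 8.1
tcp_pos: [0.5595, -0.1352, 0.0259]
ee_rot: [[-0.186, -0.983, 0.002], [-0.983, 0.186, -0.0], [0.0, -0.002, -1.0]]
wrist_force: [0.4, -0.0, -1.4]
gripper_width: 0.682
gripper_force: 30.0
```

Call:
apply_moves:
  moves:
    - [[0,0.002,0.005],0]
    - [[0,0,0.004],0]
    - [[0,0,0.003],0]
    - [[0,0,0.002],0]
    - [[0,0,0],0]

```text
time_s: 8.52
tcp_pos: [0.5568, -0.135, 0.0115]
ee_rot: [[-0.186, -0.983, 0.0], [-0.983, 0.186, -0.0], [0.0, -0.0, -1.0]]
wrist_force: [-2.3, 0.3, 0.9]
gripper_width: 0.677
gripper_force: 30.0
```

Call:
apply_moves:
  moves:
    - [[0,0,0],0]
    - [[0,0,0],0]

```text
time_s: 8.68
tcp_pos: [0.5568, -0.135, 0.0115]
ee_rot: [[-0.186, -0.983, 0.0], [-0.983, 0.186, -0.0], [-0.0, -0.0, -1.0]]
wrist_force: [-1.0, 0.5, 2.1]
gripper_width: 0.68
gripper_force: 30.0
```

Call:
apply_moves:
  moves:
    - [[0,0,0],0]
    - [[0,0,0],0]
    - [[0,0,0],0]
    - [[0,0,0],0]
    - [[0,0,0],0]
  hand: 0.087

```text
time_s: 9.1
tcp_pos: [0.5568, -0.135, 0.011]
ee_rot: [[-0.186, -0.982, 0.0], [-0.982, 0.186, -0.0], [-0.0, -0.0, -1.0]]
wrist_force: [-0.4, -0.6, -0.8]
gripper_width: 0.953
gripper_force: 0.0
```

Call:
apply_moves:
  moves:
    - [[0,0,-0.01],0]
    - [[0,0,-0.03],0]
    - [[0,0,-0.04],0]
    - [[0,0,-0.04],0]
    - [[0,0,-0.04],0]

```text
time_s: 9.52
tcp_pos: [0.5563, -0.1351, 0.1736]
ee_rot: [[-0.186, -0.982, 0.0], [-0.982, 0.186, -0.0], [0.0, -0.0, -1.0]]
wrist_force: [0.3, -0.6, 0.2]
gripper_width: 1.0
gripper_force: 0.0
```

Call:
apply_moves:
  moves:
    - [[0,0,-0.04],0]
    - [[-0.02,0,-0.02],0]
    - [[-0.03,0,0],0]
    - [[0,0,0],0]
    - [[0,0,0],0]

```text
time_s: 9.93
tcp_pos: [0.5659, -0.0849, 0.232]
ee_rot: [[-0.184, -0.983, 0.001], [-0.983, 0.184, 0.0], [-0.001, -0.001, -1.0]]
wrist_force: [-0.6, -0.4, 0.4]
gripper_width: 0.998
gripper_force: 0.0
```

```bash
python3 - <<'E'
from h import *
s=r.sense();print(s["tcp_pos"],s["gripper_width"])
p=imaging.capture("wrist")
for n,z in dict(clamp=0,bed=.006,trigger_grip=.112,squeeze_point=.112,pad_face=.022,fish_tin=.006).items():
    q=models.place_of(p,n)
    if q:print(n,round(q[0]["confidence"],2),wz(p,np.array(q[0]["at"])*[512,384],z).round(4))
im=p["frame"].copy();a=np.radians(-10.8)
def C(X):return np.array([.5728+np.cos(a)*X[0]-np.sin(a)*X[1],-.0614+np.sin(a)*X[0]+np.cos(a)*X[1],X[2]])
for X in [(x,y,.006) for x in(-.047,.047) for y in(-.156,.156)]+[(x,y,.135) for x in(-.013,.013) for y in(.07,.084,.104,.116)]+[(x,-.135,.046) for x in(-.035,.035)]:
    u=wproj(p,C(X))
    if abs(u).max()<2000: cv2.circle(im,tuple(int(v) for v in u),2,(0,0,255),-1)
cv2.imwrite("pics/w3.png",cv2.resize(im,(768,576)))
E
```

```text
[ 0.56591659 -0.08485484  0.2319811 ] 0.9980493687621257
clamp 0.77 [ 0.5714 -0.0577  0.    ]
squeeze_point 0.83 [0.584  0.0231 0.112 ]
pad_face 0.7 [0.4421 0.0278 0.022 ]
fish_tin 0.79 [ 0.5569 -0.1309  0.006 ]
```

View pics/w3.png

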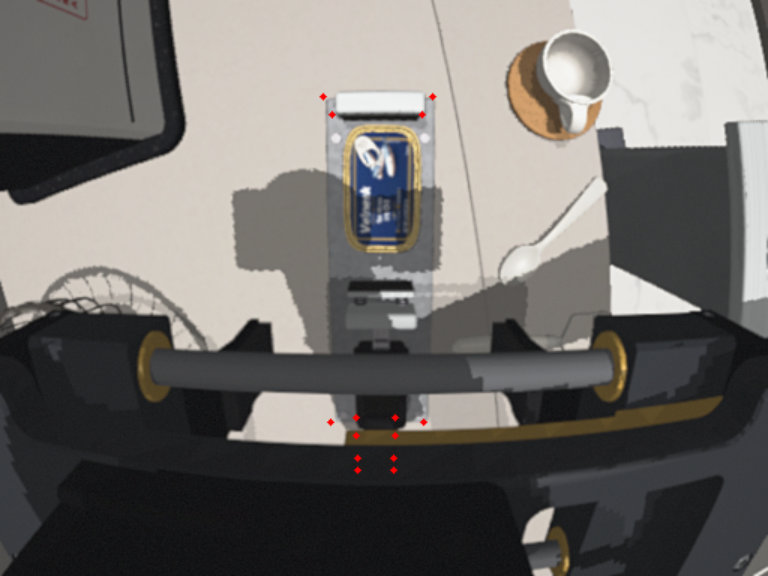

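The tin lies square on the bed at about (380,190), between the fixed jaw (380,103) and the pad (380,285). The plate appears about 3 mm to the right of the dots, so I'll shift the clamp estimate in -x. Next I'll turn and go above the squeeze point.

```bash
python3 -c "
from h import *
print(r.sense()['joints'])
plan([.5862,.0215,.2],79.2,15)"
```

```text
[ 7.52195283e+00  1.66206677e+01 -6.38251225e+00  6.20868331e-03
 -6.70550201e+01 -1.83225884e+01]
total [ 0.0205  0.108  -0.0306] turn 90.0
[[-0.0073, 0.0, 0.002], np.float64(6.0)]
[[-0.0073, 0.0008, 0.002], np.float64(6.0)]
[[-0.0072, 0.0015, 0.002], np.float64(6.0)]
[[-0.007, 0.0023, 0.002], np.float64(6.0)]
[[-0.0067, 0.003, 0.002], np.float64(6.0)]
[[-0.0063, 0.0037, 0.002], np.float64(6.0)]
[[-0.0059, 0.0043, 0.002], np.float64(6.0)]
[[-0.0054, 0.0049, 0.002], np.float64(6.0)]
[[-0.0049, 0.0055, 0.002], np.float64(6.0)]
[[-0.0043, 0.0059, 0.002], np.float64(6.0)]
[[-0.0037, 0.0064, 0.002], np.float64(6.0)]
[[-0.003, 0.0067, 0.002], np.float64(6.0)]
[[-0.0023, 0.007, 0.002], np.float64(6.0)]
[[-0.0015, 0.0072, 0.002], np.float64(6.0)]
[[-0.0008, 0.0073, 0.002], np.float64(6.0)]
```

Call:
apply_moves:
  moves:
    - [[-0.0073,0,0.002],6]
    - [[-0.0073,0.0008,0.002],6]
    - [[-0.0072,0.0015,0.002],6]
    - [[-0.007,0.0023,0.002],6]
    - [[-0.0067,0.003,0.002],6]

```text
time_s: 10.7
tcp_pos: [0.5728, -0.05, 0.2207]
ee_rot: [[-0.657, -0.754, -0.001], [-0.754, 0.657, -0.0], [0.001, 0.0, -1.0]]
wrist_force: [0.1, -0.1, 0.1]
gripper_width: 1.001
gripper_force: 0.0
```

Call:
apply_moves:
  moves:
    - [[-0.0063,0.0037,0.002],6]
    - [[-0.0059,0.0043,0.002],6]
    - [[-0.0054,0.0049,0.002],6]
    - [[-0.0049,0.0055,0.002],6]
    - [[-0.0043,0.0059,0.002],6]

```text
time_s: 11.12
tcp_pos: [0.5795, -0.0139, 0.2107]
ee_rot: [[-0.946, -0.324, -0.0], [-0.324, 0.946, -0.0], [0.001, -0.0, -1.0]]
wrist_force: [0.4, 0.6, -0.9]
gripper_width: 0.998
gripper_force: 0.0
```

Call:
apply_moves:
  moves:
    - [[-0.0037,0.0064,0.002],6]
    - [[-0.003,0.0067,0.002],6]
    - [[-0.0023,0.007,0.002],6]
    - [[-0.0015,0.0072,0.002],6]
    - [[-0.0008,0.0073,0.002],6]

```text
time_s: 11.53
tcp_pos: [0.5864, 0.0222, 0.2007]
ee_rot: [[-0.981, 0.192, -0.001], [0.192, 0.981, -0.0], [0.001, -0.0, -1.0]]
wrist_force: [-0.5, -0.1, 0.1]
gripper_width: 1.002
gripper_force: 0.0
```

```bash
python3 - <<'E'
from h import *
s=r.sense();print(s["tcp_pos"],np.round(s["ee_rot"],3).tolist(),s["joints"][5])
p=imaging.capture("wrist")
np.savez("p.npz",**{k:np.array(v) for k,v in p.items()})
for n,z in dict(clamp=0,bed=.006,trigger_grip=.112,squeeze_point=.112,pad_face=.022,fish_tin=.006).items():
    q=models.place_of(p,n)
    if q:print(n,round(q[0]["confidence"],2),wz(p,np.array(q[0]["at"])*[512,384],z).round(4))
im=p["frame"].copy();a=np.radians(-10.8)
def C(X):return np.array([.5710+np.cos(a)*X[0]-np.sin(a)*X[1],-.061+np.sin(a)*X[0]+np.cos(a)*X[1],X[2]])
im=cv2.resize(im,(768,576),interpolation=2)
for X in [(x,y,.006) for x in(-.047,.047) for y in(-.156,.156)]+[(x,y,.135) for x in(-.013,.013) for y in(.07,.084,.104,.116)]+[(x,-.135,.046) for x in(-.035,.035)]:
    u=(wproj(p,C(X))+.5)*1.5
    if abs(u).max()<2000: cv2.circle(im,tuple(int(v) for v in u),2,(0,0,255),-1)
cv2.imwrite("pics/w4.png",im)
E
```

```text
[0.58641476 0.02215609 0.20066613] [[-0.981, 0.192, -0.001], [0.192, 0.981, -0.0], [0.001, -0.0, -1.0]] -119.04929919073278
clamp 0.59 [ 0.573  -0.0628  0.    ]
bed 0.33 [0.716 0.188 0.006]
trigger_grip 0.97 [0.5873 0.0483 0.112 ]
squeeze_point 0.9 [0.5863 0.0198 0.112 ]
pad_face 0.65 [ 0.5719 -0.057   0.022 ]
fish_tin 0.96 [ 0.5576 -0.1361  0.006 ]
```

View pics/w4.png

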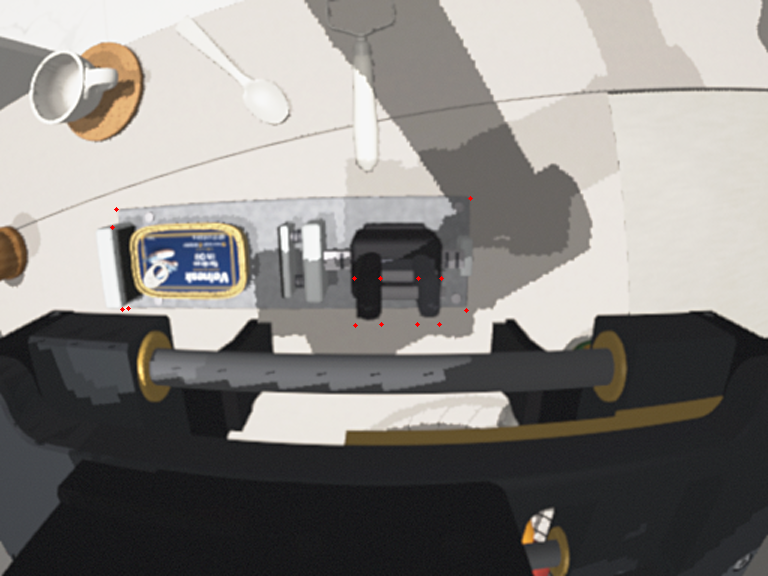

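All features align with the dots to about 1 mm: handle columns 355-381, trigger 418-440, pad face about column 279, tin end about column 247. I'll descend astride the handle and measure the pad offset.

Call:
apply_moves:
  moves:
    - [[0,-0.0005,0.03],0]
    - [[0,0,0.03],0]
    - [[0,0,0.025],0]
    - [[0,0,0.015],0]
    - [[0,0,0.0077],0]

```text
time_s: 12.3
tcp_pos: [0.5848, 0.0211, 0.0909]
ee_rot: [[-0.982, 0.186, -0.004], [0.186, 0.982, -0.001], [0.004, -0.002, -1.0]]
wrist_force: [0.1, -0.3, -0.4]
gripper_width: 1.007
gripper_force: 0.0
```

```bash
cat >> h.py <<'E'
AA=np.radians(-10.8)
def C(X):return np.array([.5710+np.cos(AA)*X[0]-np.sin(AA)*X[1],-.061+np.sin(AA)*X[0]+np.cos(AA)*X[1],X[2]])
def Ci(w):
    d=np.array(w[:2])-[.5710,-.061];return np.array([np.cos(AA)*d[0]+np.sin(AA)*d[1],-np.sin(AA)*d[0]+np.cos(AA)*d[1]])*1e3
def rect(p,z,x0,x1,y0,y1,k=4):
    "rectified view at height z in clamp frame (mm), k px/mm; rows=x, cols=y"
    ys=np.arange(y0,y1,1/k);xs=np.arange(x0,x1,1/k)
    g=np.array([[wproj(p,C((x/1e3,y/1e3,z))) for y in ys] for x in xs],np.float32)
    return cv2.remap(p["frame"],g[...,0],g[...,1],1)
E
python3 - <<'E'
from h import *
d=np.load("p.npz");p={k:d[k] for k in d.files}
for n,u,z in(("pad",(279,260),.036),("jaw front",(304,260),.042),("tin end",(247,260),.028),("tin other",(131,262),.028),("fixed jaw face",(128,260),.046)):
    print(n,Ci(wz(p,np.array(u)/1.5-.33,z)))
s=r.sense();print(s["tcp_pos"],s["wrist_force"])
p=imaging.capture("wrist");ims=[]
for z in(.036,):
    im=rect(p,z,-30,20,-145,60);ims.append(im)
im=np.vstack(ims)
for y in range(-140,60,10): cv2.line(im,((y+145)*4,0),((y+145)*4,8),(0,0,255),1)
cv2.imwrite("pics/r1.png",np.vstack([cv2.resize(im,(800,195)),cv2.resize(p["frame"],(533,400),interpolation=2)[:, :].copy() if 0 else cv2.copyMakeBorder(cv2.resize(p["frame"],(533,400)),0,0,0,267,0)]))
E
```

```text
pad [-3.08082229  6.30186083]
jaw front [-4.08264113 26.86333669]
tin end [ -1.80849632 -21.95468291]
tin other [  -2.0719083  -130.75386074]
fixed jaw face [  -7.41478825 -121.9427385 ]
[0.58481993 0.02105122 0.09091621] [ 0.12584976 -0.28110215 -0.37881772]
```

View pics/r1.png

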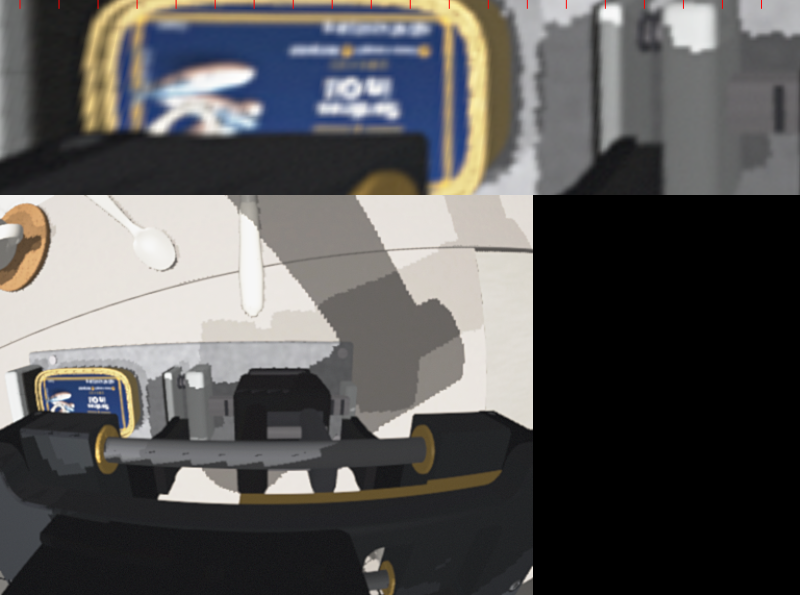

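The fingers are astride the handle. In the rectified strip the pad face is at column ≈596, or clamp y ≈ 7, so jaw travel is about 13 mm and about 46 mm more is needed. First stroke.

Call:
apply_moves:
  moves:
    - [[0,0,-0.001],0]
    - [[0,0,0],0]
    - [[0,0,0],0]
    - [[0,0,0],0]
    - [[0,0,0],0]
  hand: 0.028

```text
time_s: 12.77
tcp_pos: [0.587, 0.0224, 0.0955]
ee_rot: [[-0.982, 0.186, 0.003], [0.186, 0.982, 0.001], [-0.002, 0.002, -1.0]]
wrist_force: [-0.2, 4.3, 2.0]
gripper_width: 0.704
gripper_force: 2.2
```

Call:
apply_moves:
  moves:
    - [[0,0,0],0]
    - [[0,0,0],0]
    - [[0,0,0],0]
    - [[0,0,0],0]
    - [[0,0,0],0]

```text
time_s: 13.18
tcp_pos: [0.5874, 0.0236, 0.0954]
ee_rot: [[-0.983, 0.184, 0.003], [0.185, 0.983, 0.002], [-0.003, 0.002, -1.0]]
wrist_force: [0.4, 2.0, 3.0]
gripper_width: 0.359
gripper_force: 11.3
```

```bash
cat >> h.py <<'E'
def strip(name):
    p=imaging.capture("wrist");im=np.vstack([cv2.resize(rect(p,z,-30,0,-60,60,6),None,fx=1,fy=1.3) for z in(.036,.112)][:1])
    g=cv2.GaussianBlur(rect(p,.036,-28,-12,-60,60,6),(5,5),0).mean(2).mean(0)
    d=np.gradient(g);i=np.argsort(-abs(d));out=[]
    for k in i:
        if all(abs(k-o)>6 for o in out): out.append(k)
        if len(out)==9: break
    print([(round(-60+k/6,1),round(float(d[k]),1)) for k in sorted(out)])
    for y in range(-60,60,10): cv2.line(im,((y+60)*6,0),((y+60)*6,8),(0,0,255),1)
    cv2.imwrite("pics/"+name,im);return p
E
python3 -c "
from h import *
s=r.sense();print(s['tcp_pos'],s['wrist_force'],s['gripper_width']*87,s['gripper_force'])
strip('s1.png')"
```

```text
[0.58739877 0.02363404 0.09540738] [0.35558518 2.04563721 3.03604935] 31.23624987886223 11.31506159537821
[(np.float64(-31.5), 6.1), (np.float64(-29.2), -5.3), (np.float64(-25.7), 5.5), (np.float64(-20.8), -7.0), (np.float64(-4.5), -12.1), (np.float64(-2.5), 13.7), (np.float64(3.0), -10.2), (np.float64(13.0), 13.2), (np.float64(26.7), -6.9)]
```

View pics/s1.png

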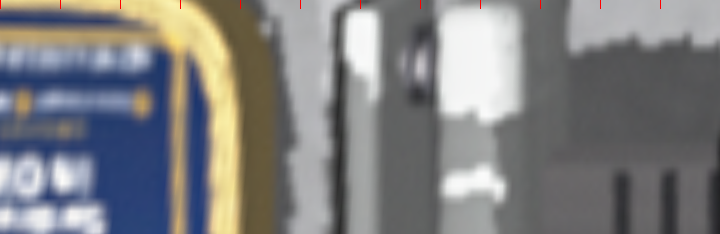

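The pad's dark face edge is now at -4.5 mm and the jaw front at 13 mm, so the jaw advanced about 12 mm. The width is 31 mm, not yet fully squeezed, so I'll close further.

Call:
apply_moves:
  moves:
    - [[0,-0.001,0.0015],0]
    - [[0,0,0],0]
    - [[0,0,0],0]
    - [[0,0,0],0]
    - [[0,0,0],0]
  hand: 0.02

```text
time_s: 13.65
tcp_pos: [0.5871, 0.0218, 0.0953]
ee_rot: [[-0.983, 0.185, 0.003], [0.185, 0.983, 0.001], [-0.003, 0.002, -1.0]]
wrist_force: [-3.1, 6.4, 11.2]
gripper_width: 0.315
gripper_force: 30.0
```

```bash
python3 -c "
from h import *
s=r.sense();print(Ci(s['tcp_pos']),s['wrist_force'],s['gripper_width']*87,s['gripper_force'])
strip('s2.png')"
```

```text
[ 0.28218959 84.39516105] [-3.1178243   6.35531439 11.23010377] 27.423215559669586 29.998932948801666
[(np.float64(-31.5), 6.6), (np.float64(-29.0), -5.4), (np.float64(-25.7), 5.2), (np.float64(-20.7), -6.3), (np.float64(-8.5), -11.4), (np.float64(-6.3), 12.7), (np.float64(-0.8), -8.7), (np.float64(9.3), 14.2), (np.float64(22.7), -7.6)]
```

Call:
apply_moves:
  moves:
    - [[0,0,0],0]
    - [[0,0,0],0]
    - [[0,0,0],0]
    - [[0,0,0],0]
    - [[0,0,0],0]
  hand: 0.08

```text
time_s: 14.12
tcp_pos: [0.5866, 0.0209, 0.0931]
ee_rot: [[-0.982, 0.187, 0.001], [0.187, 0.982, 0.0], [-0.001, 0.0, -1.0]]
wrist_force: [0.4, 1.6, 0.7]
gripper_width: 0.614
gripper_force: 0.7
```

Call:
apply_moves:
  moves:
    - [[0,0,0],0]
    - [[0,0,0],0]
    - [[0,0,0],0]
    - [[0,0,0],0]
    - [[0,0,0],0]

```text
time_s: 14.53
tcp_pos: [0.5853, 0.0202, 0.0922]
ee_rot: [[-0.982, 0.187, -0.002], [0.187, 0.982, -0.001], [0.002, -0.001, -1.0]]
wrist_force: [0.2, 1.2, -0.2]
gripper_width: 0.904
gripper_force: 0.0
```

```bash
python3 -c "
from h import *
s=r.sense();print(Ci(s['tcp_pos']),s['tcp_pos'][2],s['wrist_force'],s['gripper_width']*87,s['gripper_force'])
strip('s3.png')"
```

```text
[-1.12363364 82.43103654] 0.0922183177910668 [ 0.19261505  1.21185161 -0.17122657] 78.62069622685867 0.0
[(np.float64(-31.5), 6.3), (np.float64(-29.2), -5.4), (np.float64(-25.7), 5.5), (np.float64(-20.8), -6.9), (np.float64(-12.3), 4.9), (np.float64(-8.5), -11.6), (np.float64(-6.3), 12.4), (np.float64(-0.7), -9.0), (np.float64(9.5), 10.5)]
```

Call:
apply_moves:
  moves:
    - [[0,0.001,-0.001],0]
    - [[0,0,0],0]
    - [[0,0,0],0]
    - [[0,0,0],0]
    - [[0,0,0],0]
  hand: 0.02

```text
time_s: 15.0
tcp_pos: [0.5868, 0.0239, 0.0938]
ee_rot: [[-0.982, 0.186, 0.002], [0.187, 0.982, 0.003], [-0.001, 0.004, -1.0]]
wrist_force: [-0.9, 12.4, -1.6]
gripper_width: 0.627
gripper_force: 5.8
```

Call:
apply_moves:
  moves:
    - [[0,0,0],0]
    - [[0,0,0],0]
    - [[0,0,0],0]
    - [[0,0,0],0]
    - [[0,0,0],0]

```text
time_s: 15.42
tcp_pos: [0.5864, 0.022, 0.0937]
ee_rot: [[-0.983, 0.186, 0.0], [0.186, 0.983, 0.0], [-0.0, 0.0, -1.0]]
wrist_force: [-0.2, 1.5, -1.6]
gripper_width: 0.322
gripper_force: 30.0
```

Call:
apply_moves:
  moves:
    - [[0,0,0],0]
    - [[0,0,0],0]

```text
time_s: 15.58
tcp_pos: [0.5865, 0.022, 0.0937]
ee_rot: [[-0.983, 0.186, 0.0], [0.186, 0.983, 0.0], [-0.0, 0.001, -1.0]]
wrist_force: [0.8, 2.3, -1.9]
gripper_width: 0.32
gripper_force: 30.0
```

```bash
python3 -c "
from h import *
s=r.sense();print(Ci(s['tcp_pos']),s['tcp_pos'][2],s['wrist_force'],s['gripper_width']*87,s['gripper_force'])
strip('s4.png')"
```

```text
[-0.36731551 84.41832371] 0.0937323629313511 [ 0.78806145  2.3384448  -1.93920074] 27.836720231510977 30.01849732361734
[(np.float64(-31.5), 6.5), (np.float64(-29.2), -5.4), (np.float64(-24.3), -9.4), (np.float64(-22.5), 17.5), (np.float64(-16.8), -12.6), (np.float64(-15.7), -4.2), (np.float64(-7.2), 9.2), (np.float64(5.2), -3.7), (np.float64(6.3), -7.5)]
```

View pics/s4.png

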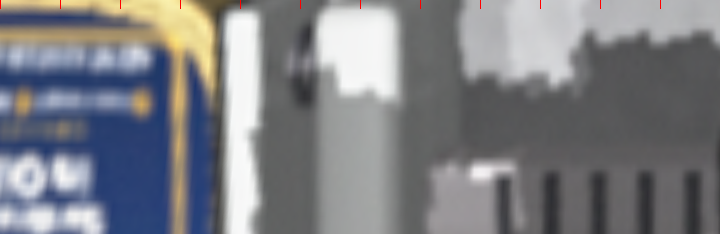

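The pad face is at about -24.5 mm, just at the tin's end, so j ≈ 44.6 mm and about 15 mm remain. I'll release, then make a gentle final stroke in increments.

Call:
apply_moves:
  moves:
    - [[0,0,0],0]
    - [[0,0,0],0]
    - [[0,0,0],0]
    - [[0,0,0],0]
    - [[0,0,0],0]
  hand: 0.08

```text
time_s: 16.05
tcp_pos: [0.5862, 0.0216, 0.0939]
ee_rot: [[-0.982, 0.186, -0.0], [0.186, 0.982, -0.0], [0.0, -0.0, -1.0]]
wrist_force: [0.5, 0.4, -0.8]
gripper_width: 0.614
gripper_force: 0.3
```

Call:
apply_moves:
  moves:
    - [[0,0,0],0]
    - [[0,0,0],0]
    - [[0,0,0],0]
    - [[0,0,0],0]
    - [[0,0,0],0]

```text
time_s: 16.47
tcp_pos: [0.5861, 0.0213, 0.0939]
ee_rot: [[-0.982, 0.187, -0.0], [0.187, 0.982, -0.001], [0.0, -0.001, -1.0]]
wrist_force: [-0.4, -0.4, -0.3]
gripper_width: 0.908
gripper_force: 0.0
```

Call:
apply_moves:
  moves:
    - [[0,0,0],0]
    - [[0,0,0],0]
    - [[0,0,0],0]
    - [[0,0,0],0]
    - [[0,0,0],0]
  hand: 0.036

```text
time_s: 16.88
tcp_pos: [0.5868, 0.0239, 0.0938]
ee_rot: [[-0.982, 0.186, 0.002], [0.186, 0.982, 0.003], [-0.001, 0.004, -1.0]]
wrist_force: [-0.2, 13.0, -0.3]
gripper_width: 0.626
gripper_force: 6.4
```

Call:
apply_moves:
  moves:
    - [[0,0,0],0]
    - [[0,0,0],0]
    - [[0,0,0],0]
    - [[0,0,0],0]
    - [[0,0,0],0]

```text
time_s: 17.3
tcp_pos: [0.5872, 0.0257, 0.0938]
ee_rot: [[-0.983, 0.185, 0.003], [0.185, 0.983, 0.005], [-0.002, 0.005, -1.0]]
wrist_force: [-1.5, 12.7, -0.8]
gripper_width: 0.423
gripper_force: 6.4
```

```bash
python3 -c "
from h import *
s=r.sense();print(Ci(s['tcp_pos']),s['tcp_pos'][2],s['wrist_force'],s['gripper_width']*87,s['gripper_force'])
strip('s5.png')"
```

```text
[-0.30354    88.17372092] 0.09378064428327448 [-1.50710093 12.74676121 -0.79093611] 36.79172176573602 6.440248436992988
[(np.float64(-38.2), 6.0), (np.float64(-35.8), -4.6), (np.float64(-31.8), -7.1), (np.float64(-29.8), 16.7), (np.float64(-25.2), -4.3), (np.float64(-24.0), -12.6), (np.float64(-22.8), -4.3), (np.float64(-15.0), 8.4), (np.float64(-1.5), -5.2)]
```

Call:
apply_moves:
  moves:
    - [[0,0,0],0]
    - [[0,0,0],0]
    - [[0,0,0],0]
    - [[0,0,0],0]
    - [[0,0,0],0]
  hand: 0.031

```text
time_s: 17.77
tcp_pos: [0.5868, 0.0237, 0.0938]
ee_rot: [[-0.983, 0.185, 0.002], [0.185, 0.983, 0.002], [-0.001, 0.002, -1.0]]
wrist_force: [-0.8, 6.3, -0.1]
gripper_width: 0.361
gripper_force: 12.2
```

Call:
apply_moves:
  moves:
    - [[0,0,0],0]
    - [[0,0,0],0]
    - [[0,0,0],0]
    - [[0,0,0],0]

```text
time_s: 18.1
tcp_pos: [0.5868, 0.0237, 0.0938]
ee_rot: [[-0.983, 0.185, 0.002], [0.185, 0.983, 0.002], [-0.001, 0.002, -1.0]]
wrist_force: [0.0, 6.5, -0.7]
gripper_width: 0.357
gripper_force: 12.2
```

```bash
python3 -c "
from h import *
s=r.sense();print(Ci(s['tcp_pos']),s['tcp_pos'][2],s['wrist_force'],s['gripper_width']*87,s['gripper_force'])
strip('s6.png')"
```

```text
[-0.3295173  86.11750183] 0.09379656365335809 [ 0.03510861  6.45857651 -0.72692322] 31.06838375819784 12.178503556206124
[(np.float64(-39.5), 6.3), (np.float64(-37.0), -5.2), (np.float64(-33.2), -6.8), (np.float64(-31.2), 16.6), (np.float64(-30.0), 4.1), (np.float64(-26.5), -4.3), (np.float64(-25.3), -12.8), (np.float64(-19.7), 10.9), (np.float64(-6.2), -5.9)]
```

View pics/s6.png

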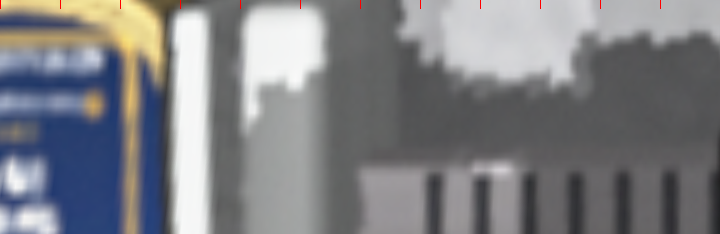

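The pad-to-jaw gap shrank from 14.8 to 11.5 mm while the pad stopped moving, so the tin is against the fixed jaw with about 3.2 mm of pad compression. I'll add about 1 mm more.

Call:
apply_moves:
  moves:
    - [[0,0,0],0]
    - [[0,0,0],0]
    - [[0,0,0],0]
    - [[0,0,0],0]
    - [[0,0,0],0]
  hand: 0.03

```text
time_s: 18.57
tcp_pos: [0.5867, 0.0232, 0.0938]
ee_rot: [[-0.983, 0.186, 0.001], [0.186, 0.983, 0.002], [-0.001, 0.002, -1.0]]
wrist_force: [-0.3, 6.4, -1.2]
gripper_width: 0.352
gripper_force: 13.0
```

```bash
python3 -c "
from h import *
s=r.sense();print(Ci(s['tcp_pos']),s['tcp_pos'][2],s['wrist_force'],s['gripper_width']*87,s['gripper_force'])
p=strip('s7.png')
q=models.place_of(p,'fish_tin');print(q and Ci(wz(p,np.array(q[0]['at'])*[512,384],.006)))"
```

```text
[-0.3266362  85.64931673] 0.09382123358298688 [-0.2577045   6.38862495 -1.16242959] 30.652433461340745 13.025470859447523
[(np.float64(-39.3), 6.3), (np.float64(-37.2), -4.9), (np.float64(-33.2), -6.9), (np.float64(-31.2), 16.3), (np.float64(-26.5), -4.5), (np.float64(-25.3), -12.9), (np.float64(-20.5), 11.5), (np.float64(-8.0), -3.9), (np.float64(-6.8), -5.6)]
[ -0.11505688 -81.91895406]
```

The pad stayed put while the jaw advanced another 0.8 mm, giving about 4 mm of compression with the trigger held at 13 N. I'll hand it in.

```bash
python3 -c "
from h import *
print(r.finish_job())"
```

```text
the job is handed in; nothing more can be done
None
```

I laid the tin flat in the holder and let go, then clamped it with three trigger strokes. By my estimate from the wrist camera, the pad is pressed in about 4 mm of its 9, with the tin against the fixed jaw. The trigger is still held squeezed at about 13 N, and I handed the job in without getting a verdict back.

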